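Put the slide pack on charge

TASK

Put the battery pack with the T-shaped slide foot on charge: stand it on the charger's open deck in front of the rails, the right way round, and let go of it. Then push it along the rails until both spring catches snap into its foot and it is fully home, and only then press the charger's rocker to switch it on. Leave the other battery pack and the small things round about where they are.

Things in the scene. Friction and masses are not known exactly. Their poses are not given: they have to be found in the camera images.
- slide_pack: Black battery pack, 72 long (x) x 48 wide (y) x 46 high, 0.2 to 0.4 kg, standing on its slide foot. Origin: centre of the foot's underside; x to its front (three terminal slots), which must lead onto the rails. From below: T-foot 40 wide x 6 high, neck 28 x 7, body 48 wide from 13 to 46 up; all flush at both ends. Foot's front corners bevelled; a notch in each foot edge 18 ahead of the middle.
- pack_back (a point): Middle of the slide pack's flat back end (a strip of four pale gauge marks on it; the grey plate on the pack's top lies nearer this end), 36 behind the pack's origin and 20 above the foot's underside; axes as the pack's. The place to push from.
- charger: Grey bench charger with black rails, fixed to the bench, 190 long (x) x 112 wide (y). Origin on the bench top under it; x is the way the pack slides on, y left as seen along x. A flat open deck, 22 above the bench, runs from x=-98 to the rails. At x=50 to 92 stands the full-width housing, top 58 above the bench; the pack's front stops against it.
- mouth (a point): Middle of the mouth of the two rails on the deck (charger's x=-30, y=0, z=22), axes as the charger's. Rails with inward lips, 11.5 high above the deck, run from 12 to 80 beyond it and take the foot with 1.3 play each side and 1.5 under the lips. The first 12 are a flared lead-in without lips, 57 apart narrowing to 42.6.
- seat (a point): Point on the deck between the rails where the pack's origin lies when it is fully home (in the charger's frame x=14, y=0, z=22), axes as the charger's. A pack home on it points the same way (x along x).
- catch_left (a joint): Left spring catch, a steel nose in the left rail at the charger's x=32: 0 = sprung fully out into the channel (or the pack's notch), growing to 0.0035 m as the foot's edge pushes it aside. Pushing the pack past both catches takes 5 to 12 N; they drop into the notches in the last few mm.
- catch_right (a joint): Right spring catch, as the left one.
- rocker (a joint): Power rocker on top of the charger's housing, 41 long (along the charger's y) x 22: 0 = off, left end (marked by a pale bar) standing up; 0.4 rad = on, left end pressed down (about 6 at rocker_on). Snaps over past the middle (0.2) and stays on or off; takes about 3 N on its left end. Its pivot is at the charger's x=72, y=12, z=64.
- rocker_on (a point): Point on the top face of the rocker's left (on) end, 14 from the pivot, where to press down; moves with the rocker; 72 above the bench when off.
- pod_pack: Battery pack of another tool, to be left alone: black block 50 x 46 x 30 high with an upright stem 30 x 28 rising to 64. No slide foot. Origin: centre of the underside.
- wick: Small reel of desoldering braid, 35 across x 12 high, to be left alone. Origin: centre of the underside.
- red_screwdriver: Red screwdriver, 150 long x 14, lying on the bench, to be left alone. Origin: its middle, underside.

How it is judged:
On the way, in this order (a step that is already met when the one before it is completed fails the run):
1. the slide pack stands on the charger's deck, in line with the rails, let go of and not yet home (x of slide_pack in the frame of seat between -0.115 and -0.012 m and z of slide_pack in the frame of seat between -0.003 and 0.003 m and horizontal distance between slide_pack and seat below 0.12 m and angle between the x axis of slide_pack and the x axis of seat, either way round below 0.4 rad and contact force between the fingers and slide_pack below 0.1 N), for 0.2 s.
2. the pack is fully home with both catches sprung into its notches, the charger still switched off (distance between slide_pack and seat below 0.0035 m and value of joint each of catch_left, catch_right below 0.0012 m and value of joint rocker below 0.12 rad), for 0.2 s.
3. the rocker is switched on (value of joint rocker above 0.3 rad), for 0.1 s.
At the end, for the whole second after the job is handed in: The slide pack is fully home on the charger (within 3.5 mm of the seat, straight within 4 degrees), at rest, both catches sprung into its notches (within 1.2 mm of fully out), and the rocker is on (over 0.3 of its 0.4 rad) (distance between slide_pack and seat below 0.0035 m and angle between the x axis of slide_pack and the x axis of seat, either way round below 0.07 rad and value of joint each of catch_left, catch_right below 0.0012 m and linear speed of slide_pack below 0.01 m/s and value of joint rocker above 0.3 rad); the robot touches nothing.
It fails at once if the pod pack is moved more than 25 mm (distance of pod_pack from where it was at the start of the episode above 0.025 m).
It fails at once if the wick reel is moved more than 25 mm (distance of wick from where it was at the start of the episode above 0.025 m).
It fails at once if the red screwdriver is moved more than 25 mm (distance of red_screwdriver from where it was at the start of the episode above 0.025 m).
It also fails if it takes over 48 s, if anything falls off the work surface, if the arm or the gripper's body presses on something with over 40 N, if the wrist force passes 120 N, or if a joint passes its speed limit or range.

ROBOT

A 6-joint arm with a two-finger parallel gripper is mounted at the origin on a cart in front of the work surface, level with it; the furniture and walls round the work are solid. World frame = base frame: x ahead of the robot, y to its left, z up, the work surface at z = 0. Lengths are in m, angles in rad, forces in N, time in s.
With the tool pointing down it reaches from about 0.35 to 0.875 m from the base axis. Payload 15.5 kg.
Tool frame: the origin (TCP) lies on the front face of the gripper's body, between the roots of the fingers; the fingertips stand 73 mm ahead of it and the grasp point (between the pads) lies 54 mm ahead of it; z points along the fingers, y is the line along which they close (so a half turn about z gives the same grasp; the last joint's range is limited). The gripper opens to 85 mm and grips with 20 to 120 N. Pads are 22 mm wide; open, the fingers measure 114 mm over their backs; the gripper's body (76 mm by 85 mm) begins 54 mm behind the grasp point. The pads swing forward as they close: fully open they stand 13 mm farther back than shut.
Start: joints at [-1.262, 0.494, 1.345, -0, 1.302, -0.096], TCP at [0.246, -0.575, 0.304] pointing down, gripper open.
Joint ranges: [-2.91, 2.91], [-0.82, 2.16], [0.22, 2.67], [-1.22, 4.37], [0.12, 2.79], [-3.08, 3.08]. Speed limits (rad/s): [1.89, 1.89, 2.57, 3.01, 3.01, 3.01].

INTERFACE

Orientations are given as [roll, pitch, yaw] about the fixed x, y, z axes, in that order (R = Rz(yaw) Ry(pitch) Rx(roll)).
In Python, from station import manip gives the robot as it stands. The module is installed in compiled form; this text tells all that it offers. Calls block until the motion is done:
- manip.move_pose(position, orientation): joint-space move of the TCP to a pose.
- manip.servo_line(position, ori=None, vel=0.15, force_limit=None): straight line of the TCP; ori=None keeps the orientation; vel is the mean speed in m/s. With force_limit (N) it stops when the force on the tool has changed by that much, and returns True; else False.
- manip.movej(angles): joint-space move.
- manip.command_gripper(opening, strength=None): finger opening in m; strength is the grip in N (None keeps the last); returns when the fingers have stopped.
- manip.dwell(seconds).
- manip.ik(position, orientation): joint angles nearest the present ones, or None.
- manip.state(): the state.
- manip.grab_frame(name): name is "scene" or "top"; returns (picture, depth): 400x640x3 uint8, red, green, blue; 400x640 float32, m along the optical axis (not along the pixel's ray), 0 where there is no reading.
- manip.get_calibration(name): a dict with "fx", "fy", "cx", "cy" (pixels), "k1" (the pictures are not rectified: a ray, as slopes to the right and down, at radius r is drawn at 1 + k1 r^2 times it, then the intrinsics apply), "R" (3x3) and "t" (3): a world point X has camera coordinates R X + t. Camera axes: x right, y down, z forward; pixel columns grow to the right and rows downward; lengths in m; the calibration is good to about 2 mm. A picture is of the moment at which its call begins. get_calibration takes no time and is no camera call.
A pose or a line that the arm cannot do raises manip.Unreachable and nothing moves.
- manip.job_done(): hands the job in; it is judged then, once.
The state is a dict: "t": time; "q": joint angles; "joint_vel": joint speeds; "tau": joint torques, N m; "ee_pos": TCP position; "tool_rot": TCP orientation; "ft_force": force on the tool from outside, world axes, zero at the start; "wrist_torque": the same for the moment, N m; "grip_width": finger opening in m; "grip_force": force on a finger pad.
Only numpy, scipy, OpenCV 4.12 (cv2) and the standard library are available. Lean on these libraries where they do the work, as an engineer would, in place of code of your own. Each camera call takes 0.05 s, during which the arm holds its last target. There are 200 camera calls.

## Working session

There is one attempt and no reset: what is moved stays moved. The work goes in short steps, each a Python script; the robot and the scene stay as the last script left them, time stands still between calls to the robot, and variables do not carry over. Pictures are saved under pics/ and viewed, at most 10 in all, crops included, and the job is handed in when it is done.

```bash
mkdir -p pics; python3 - <<'E'
from station import manip
import cv2,numpy as np
for n in("scene","top"):
    p,d=manip.grab_frame(n); c=manip.get_calibration(n)
    np.savez(f"{n}0.npz",p=p,d=d); cv2.imwrite(f"pics/{n}0.png",p[:,:,::-1]); print(n,c,(d>0).mean())
print(manip.state())
E
```

```text
scene {'fx': 361.4257183479948, 'fy': 361.4257183479948, 'cx': 317.57122041832605, 'cy': 197.3554069513991, 'k1': -0.017628795580743876, 'R': array([[-0.65710462, -0.75367073, -0.01392623],
       [-0.56543053,  0.50503258, -0.65209693],
       [ 0.49849957, -0.42062159, -0.75800769]]), 't': array([0.44791863, 0.23642878, 0.78597606])} 0.99621875
top {'fx': 498.26651070280207, 'fy': 498.26651070280207, 'cx': 315.5037800435789, 'cy': 193.46976941180571, 'k1': 0.020259379808678143, 'R': array([[-0.00128551, -0.99999453, -0.00304867],
       [-0.98897425,  0.00172279, -0.14807759],
       [ 0.14808203,  0.0028247 , -0.98897105]]), 't': array([0.19071851, 0.5033747 , 1.28213834])} 0.9959765625
{'t': 0.1, 'q': array([-1.26254149e+00,  4.94101772e-01,  1.34607510e+00,  2.72995102e-05,
        1.30250066e+00, -9.54894376e-02]), 'joint_vel': array([-0.00280019, -0.00077513, -0.00343702,  0.0005334 ,  0.00167896,
        0.0008872 ]), 'tau': array([ 2.84334696e-03, -8.83580875e+01, -3.84564722e+01, -4.68065718e-04,
        5.11118895e-03,  1.89424208e-05]), 'ee_pos': array([ 0.24547995, -0.57450363,  0.30336982]), 'tool_rot': array([-3.14051523e+00, -1.29631434e-04,  4.03736955e-01]), 'ft_force': array([ 0.33514751,  0.24815459, -0.74713663]), 'wrist_torque': array([ 0.00158787, -0.01828874,  0.02437867]), 'grip_force': 0.0, 'grip_width': 0.08586587640342122}
```

View pics/scene0.png

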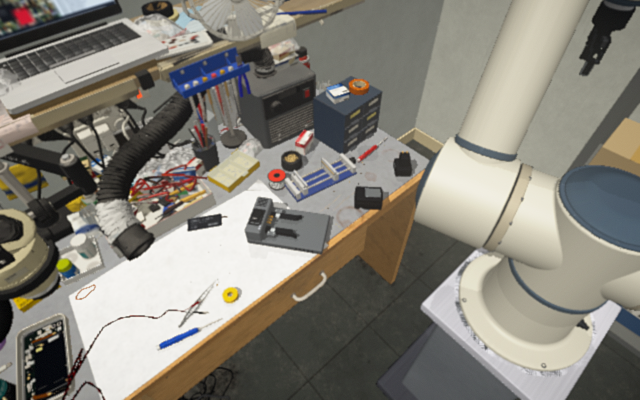

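View pics/top0.png

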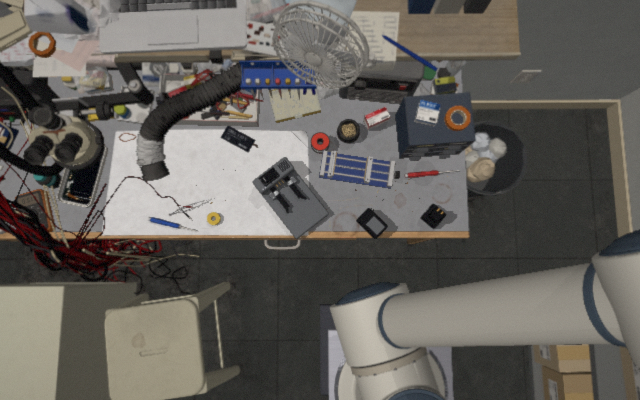

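The charger is at about (290,195) in the top view, with its housing to the upper left. There are two black packs, at (372,222) and (433,215). I'll zoom in on both.

```bash
cat > h.py <<'E'
import numpy as np,cv2
from station import manip
def ray(n,uv):
    c=manip.get_calibration(n); K=np.array([[c['fx'],0,c['cx']],[0,c['fy'],c['cy']],[0,0,1]])
    p=cv2.undistortPoints(np.array(uv,float).reshape(-1,1,2),K,np.array([c['k1'],0,0,0,0.]))[:,0]
    d=np.c_[p,np.ones(len(p))]@c['R']; o=-c['R'].T@c['t']; return o,d
def onz(n,uv,z):
    o,d=ray(n,uv); z=np.asarray(z,float); return o+d*((z-o[2])/d[:,2])[:,None]
def cloud(n,dep):
    v,u=np.mgrid[0:400,0:640]; o,d=ray(n,np.c_[u.ravel(),v.ravel()])
    return (o+d*dep.reshape(-1,1)).reshape(400,640,3)
E
python3 - <<'E'
import numpy as np,cv2
from h import *
T=np.load('top0.npz');S=np.load('scene0.npz')
a=cv2.resize(T['p'][150:245,240:460],None,fx=3.6,fy=3.6,interpolation=cv2.INTER_CUBIC)
b=cv2.resize(S['p'][140:260,235:425],None,fx=4,fy=4,interpolation=cv2.INTER_CUBIC)
a=cv2.resize(a,(792,342)); cv2.imwrite('pics/topc.png',a[:,:,::-1]); cv2.imwrite('pics/scc.png',b[:,:,::-1])
for n,D in(("top",T),("scene",S)):
    X=cloud(n,D['d'])
    for (nm,uv) in (dict(pack=(372,220),pod=(433,212),deck=(305,210),bench=(340,235)) if n=="top" else dict(pack=(366,190),pod=(402,158),deck=(300,232))).items():
        print(n,nm,X[uv[1],uv[0]].round(4))
E
```

```text
top pack [0.4319 0.0429 0.0492]
top pod [ 0.4513 -0.1135  0.061 ]
top deck [0.4612 0.218  0.0243]
top bench [0.3959 0.1245 0.0038]
scene pack [0.438  0.0423 0.0452]
scene pod [ 0.4455 -0.1077  0.0612]
scene deck [0.4608 0.2496 0.0253]
```

View pics/topc.png

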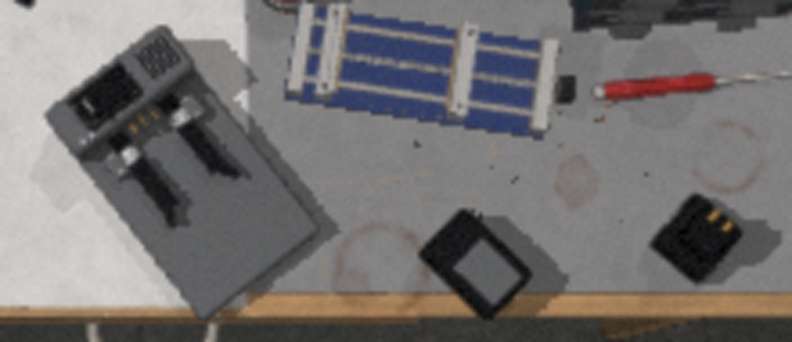

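View pics/scc.png

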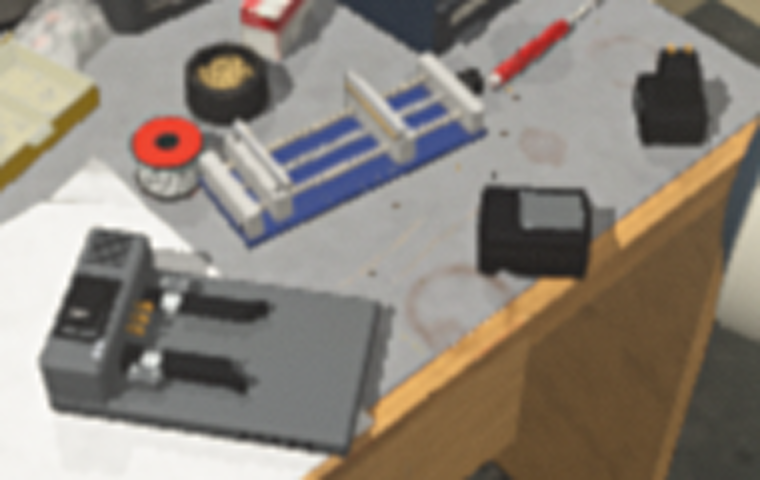

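```bash
cat >> h.py <<'E'
def rects(T,n):
    X=cloud(n,T['d']); out={}
    for nm,(cx,cy,r,zl,zh) in dict(pack=(.435,.043,.065,.036,.056),deck=(.5,.25,.14,.014,.034),chg=(.5,.25,.15,.014,.08),hous=(.5,.25,.15,.045,.08)).items():
        m=(np.hypot(X[...,0]-cx,X[...,1]-cy)<r)&(X[...,2]>zl)&(X[...,2]<zh)&(T['d']>0)
        m=cv2.morphologyEx(m.astype(np.uint8),cv2.MORPH_OPEN,np.ones((3,3)))
        k,l,s,c=cv2.connectedComponentsWithStats(m); i=1+np.argmax(s[1:,4]); P=X[l==i]
        (c,s,a)=cv2.minAreaRect((P[:,:2]*1000).astype(np.float32)); out[nm]=(np.round(c,1),np.round(s,1),round(a,1),len(P),P[:,2].mean().round(4)); 
    return out
E
python3 - <<'E'
from h import *
for n in("top","scene"):
    for k,v in rects(np.load(n+'0.npz'),n).items(): print(n,k,v)
# image corners from topc crop (scale 3.6)
c=np.array([(45,112),(165,27),(317,232),(207,318)])/3.6+[240,150]
print("hous L,R corners z58",onz("top",c[:2],.058).round(4)); print("deck corners z22 right,left",onz("top",c[2:],.022).round(4))
c=np.array([(420,252),(466,210),(533,272),(488,318)])/3.6+[240,150]
print("pack top",onz("top",c,.046).round(4))
# reds screw & pad ref
c=np.array([(183,112),(128,155),(245,175),(180,222)])/3.6+[240,150]
print("catch R,L; rail ends R,L",onz("top",c,.033).round(4))
E
```

```text
top pack (array([425.5,  41.6]), array([69.9, 47.9]), 44.6, 484, np.float64(0.0455))
top deck (array([477.7, 243.8]), array([149. , 112.7]), 38.0, 2060, np.float64(0.0222))
top chg (array([494.1, 256.7]), array([190.8, 112.7]), 38.0, 3024, np.float64(0.0315))
top hous (array([552.2, 302.3]), array([ 43.1, 111.8]), 38.0, 673, np.float64(0.0591))
scene pack (array([424.7,  45.5]), array([73.3, 46.8]), 48.5, 412, np.float64(0.0461))
scene deck (array([492.5, 258.8]), array([186.3, 113.4]), 37.8, 2017, np.float64(0.0233))
scene chg (array([493.9, 259.9]), array([189.7, 113.5]), 37.8, 3149, np.float64(0.033))
scene hous (array([551.7, 305.8]), array([ 42.2, 110.8]), 37.9, 684, np.float64(0.06))
hous L,R corners z58 [[0.5336 0.3548 0.058 ]
 [0.5967 0.268  0.058 ]]
deck corners z22 right,left [[0.4495 0.1566 0.022 ]
 [0.3861 0.2378 0.022 ]]
pack top [[0.4322 0.0826 0.046 ]
 [0.4628 0.0487 0.046 ]
 [0.4176 0.0011 0.046 ]
 [0.3844 0.0342 0.046 ]]
catch R,L; rail ends R,L [[0.5378 0.2558 0.033 ]
 [0.5057 0.2962 0.033 ]
 [0.4906 0.2098 0.033 ]
 [0.4558 0.2575 0.033 ]]
```

The slide pack is at about (0.425, 0.043), yaw about 46°. Its grey plate is nearer the base, so its front faces up-left. The charger is at yaw about 37.9°, with its origin near (0.496, 0.260). The pod pack, the one with the stem, is at (433,215) and stays put. Next I'll grasp the slide pack and carry it to the deck.

```bash
cat >> h.py <<'E'
CY=np.radians(37.9); CO=np.array([.4964,.2601])
def C(x,y,z): return [*(CO+[x*np.cos(CY)-y*np.sin(CY),x*np.sin(CY)+y*np.cos(CY)]),z]
def D(yaw): return [np.pi,0,yaw]
def st():
    s=manip.state(); print("t%.2f"%s['t'],"pos",s['ee_pos'].round(4),"rot",s['tool_rot'].round(3),"f",s['ft_force'].round(1),"w%.4f g%.1f"%(s['grip_width'],s['grip_force']))
E
python3 - <<'E'
from h import *
y=np.radians(46); p=[.425,.0435]
manip.move_pose([*p,.2],D(y)); st()
manip.servo_line([*p,.083]); manip.command_gripper(.03,40); st()
manip.servo_line([*p,.2],vel=.2); st()
for n in("top","scene"):
    q,d=manip.grab_frame(n); np.savez(n+'1.npz',p=q,d=d)
a=np.load('top1.npz')['p'][150:250,320:440]; b=np.load('scene1.npz')['p'][100:220,320:440]
o=np.hstack([cv2.resize(a,(400,333)),cv2.resize(b,(333,333))]); cv2.imwrite('pics/grip.png',o[:,:,::-1])
E
```

```text
t2.42 pos [0.4254 0.043  0.2001] rot [ 3.141 -0.     0.802] f [0.3 0.  0.3] w0.0856 g0.0
t3.79 pos [0.4253 0.0435 0.0836] rot [ 3.141e+00 -1.000e-03  8.030e-01] f [-1.8 -1.  11.7] w0.0479 g39.5
t4.53 pos [0.4246 0.0435 0.1994] rot [-3.141  0.     0.803] f [-0.3  0.2 -2.8] w0.0471 g41.6
```

View pics/grip.png

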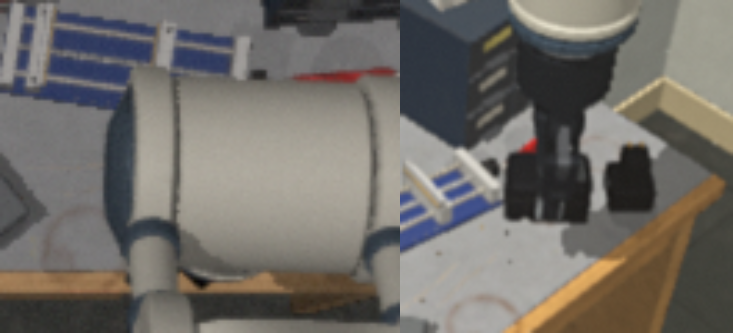

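The pack is held level at 47–48 mm (right-hand crop, around (550,185)). Next I'll place it on the deck.

```bash
python3 - <<'E'
from h import *
manip.move_pose(C(-.066,0,.2),D(CY)); st()
manip.servo_line(C(-.066,0,.125),vel=.15)
print(manip.servo_line(C(-.066,0,.102),vel=.03,force_limit=5)); st()
manip.command_gripper(.085); st()
manip.servo_line(C(-.066,0,.2),vel=.2)
manip.move_pose(C(-.16,-.0,.3),D(CY)); 
for n in("top","scene"):
    q,d=manip.grab_frame(n); np.savez(n+'2.npz',p=q,d=d)
a=np.load('top2.npz')['p'][140:250,235:355]; b=np.load('scene2.npz')['p'][160:270,230:350]
o=np.hstack([cv2.resize(a,(400,367)),cv2.resize(b,(400,367))]); cv2.imwrite('pics/placed.png',o[:,:,::-1]); st()
E
```

```text
t5.37 pos [0.4438 0.2197 0.1991] rot [-3.141e+00  2.000e-03  6.630e-01] f [ 0.3  0.1 -2.8] w0.0475 g41.6
True
t6.65 pos [0.4442 0.2196 0.1052] rot [-3.141  0.     0.661] f [-1.2  1.   3.8] w0.0473 g42.8
t7.11 pos [0.444  0.2195 0.1053] rot [-3.141e+00  1.000e-03  6.610e-01] f [ 0.1 -0.9  0.5] w0.0848 g0.0
t8.44 pos [0.3705 0.162  0.2989] rot [-3.141e+00  2.000e-03  6.620e-01] f [ 0.6  0.  -0.2] w0.0852 g0.0
```

View pics/placed.png

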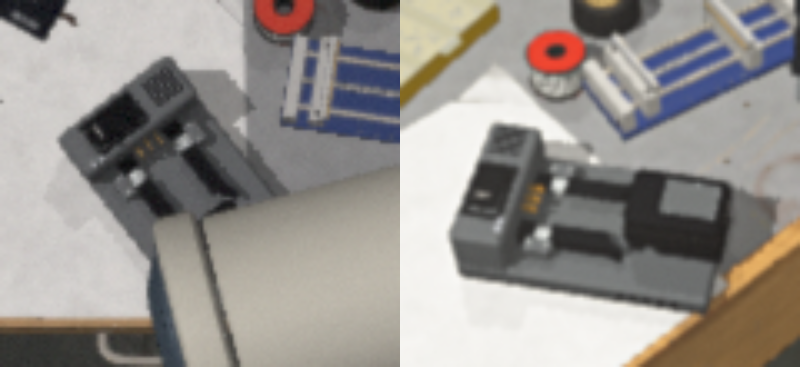

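The pack stands on the deck, front towards the rails (right-hand crop, around (680,215)). I'll check its alignment in the scene view's own frame.

```bash
python3 - <<'E'
from h import *
S=np.load('scene2.npz'); X=cloud('scene',S['d'])
m=(np.hypot(X[...,0]-.444,X[...,1]-.22)<.065)&(X[...,2]>.062)&(X[...,2]<.08); P=X[m]
print(len(P),P[:,2].mean(),cv2.minAreaRect((P[:,:2]*1000).astype(np.float32)))
m=(np.hypot(X[...,0]-.55,X[...,1]-.30)<.1)&(X[...,2]>.05)&(X[...,2]<.08); P=X[m]
print(len(P),cv2.minAreaRect((P[:,:2]*1000).astype(np.float32)))
E
```

```text
497 0.06856384552991025 ((443.9447326660156, 221.970947265625), (72.84251403808594, 47.56538772583008), 38.76792526245117)
666 ((519.0904541015625, 280.1566467285156), (124.67394256591797, 113.6513671875), 37.565650939941406)
```

It sits at charger x≈-66, y≈+1 mm, within about 1°, so it fits the lead-in. Next I'll push.

```bash
python3 - <<'E'
from h import *
manip.command_gripper(0,40)
manip.move_pose(C(-.15,0,.2),D(CY)); manip.servo_line(C(-.15,0,.110)); st()
lx=lambda:((manip.state()['ee_pos'][:2]-CO)@[np.cos(CY),np.sin(CY)]).round(4)
for x,v,f in((-.09,.04,15),(-.055,.03,25),(-.015,.02,35)):
    print(x,manip.servo_line(C(x,0,.110),vel=v,force_limit=f),lx()); st()
    if lx()<x-.004: break
manip.dwell(.3); st(); print(lx())
E
```

```text
t10.44 pos [0.3787 0.1681 0.1111] rot [ 3.141e+00 -2.000e-03  6.610e-01] f [ 0.3 -0.5  0.1] w0.0000 g0.0
-0.09 False -0.0901
t12.09 pos [0.4253 0.2048 0.11  ] rot [ 3.142 -0.     0.661] f [ 0.3  0.2 -0.3] w-0.0000 g0.0
-0.055 False -0.055
t13.41 pos [0.453  0.2263 0.11  ] rot [ 3.142 -0.     0.661] f [0.4 0.2 1.1] w0.0002 g0.0
-0.015 True -0.0325
t14.65 pos [0.4706 0.2403 0.1094] rot [-3.141  0.007  0.662] f [ 0.1 -0.1 -0.6] w0.0002 g0.0
t14.95 pos [0.4703 0.2402 0.1093] rot [-3.141  0.008  0.662] f [ 0.3  0.5 -0. ] w-0.0002 g0.0
-0.0329
```

```bash
python3 - <<'E'
from h import *
lx=lambda:((manip.state()['ee_pos'][:2]-CO)@[np.cos(CY),np.sin(CY)]).round(4)
print(manip.servo_line(C(-.015,0,.110),vel=.02,force_limit=35),lx()); st()
manip.servo_line(C(-.09,0,.110),vel=.15); manip.servo_line(C(-.12,0,.22),vel=.2); manip.move_pose(C(-.2,-.0,.3),D(CY)); st()
for n in("top","scene"):
    q,d=manip.grab_frame(n); np.savez(n+'3.npz',p=q,d=d)
a=np.load('top3.npz')['p'][140:250,235:355]; b=np.load('scene3.npz')['p'][160:270,230:350]
o=np.hstack([cv2.resize(a,(400,367)),cv2.resize(b,(400,367))]); cv2.imwrite('pics/home.png',o[:,:,::-1])
X=cloud('scene',np.load('scene3.npz')['d'])
m=(np.hypot(X[...,0]-.507,X[...,1]-.27)<.065)&(X[...,2]>.064)&(X[...,2]<.08); P=X[m]
r=cv2.minAreaRect((P[:,:2]*1000).astype(np.float32)); print(len(P),r)
d=np.array(r[0])/1000-[.4963,.2617]; print(d@[np.cos(CY),np.sin(CY)],d@[-np.sin(CY),np.cos(CY)])
E
```

```text
True -0.0321
t15.37 pos [0.4707 0.2408 0.1089] rot [-3.139  0.016  0.663] f [-0.2 -0.1  0. ] w-0.0001 g0.0
t17.14 pos [0.3388 0.1372 0.2997] rot [ 3.142 -0.     0.661] f [ 0.2  0.7 -0.9] w0.0002 g0.0
538 ((517.3648071289062, 279.5767822265625), (100.98280334472656, 52.16729736328125), 44.687767028808594)
0.027603346802701396 0.0011664850808103765
```

View pics/home.png

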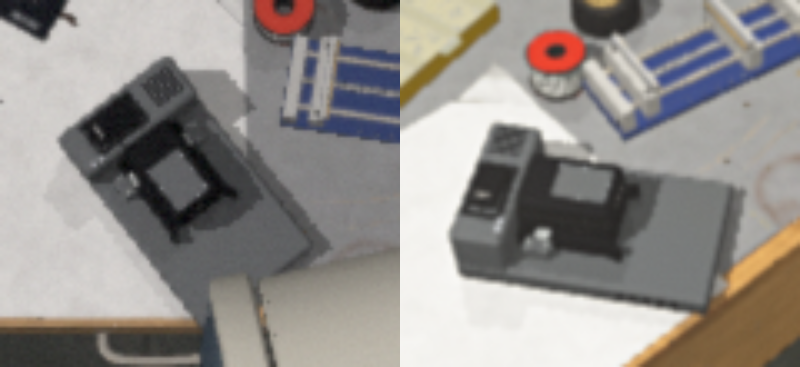

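```bash
python3 - <<'E'
from h import *
def L(P): d=P[...,:2]-[.4963,.2617]; return d@[np.cos(CY),np.sin(CY)],d@[-np.sin(CY),np.cos(CY)]
R={}
for n in('scene2','scene3','top3'):
    S=np.load(n+'.npz'); X=cloud(n[:-1],S['d']); a,b=L(X); h=S['p'].max(2)
    m=(abs(b)<.02)&(X[...,2]>.060)&(X[...,2]<.08)&(a<.045)&(a>-.12)
    g=m&(h>75)&(a<(0.03 if n[-1]=='3' else -.03))
    print(n,"back edge %.4f"%np.percentile(a[m],1),"ymid %.4f"%np.median(b[m]),"plate centroid %.4f %.4f"%(a[g].mean(),b[g].mean()),g.sum(),"plate rect",cv2.minAreaRect((np.c_[a[g],b[g]]*1000).astype(np.float32)))
E
```

```text
scene2 back edge -0.1014 ymid 0.0014 plate centroid -0.0752 -0.0009 178 plate rect ((-63.3909912109375, -1.825225830078125), (64.47490692138672, 35.995140075683594), 0.3086627423763275)
scene3 back edge -0.0221 ymid 0.0007 plate centroid 0.0045 -0.0013 177 plate rect ((6.91722297668457, -2.1564598083496094), (34.06354522705078, 46.97566604614258), 88.59286499023438)
top3 back edge -0.0234 ymid 0.0002 plate centroid 0.0021 -0.0021 167 plate rect ((2.1967906951904297, -2.2727537155151367), (28.697050094604492, 39.10834884643555), 89.84380340576172)
```

The back edge is at -22 mm in the charger's frame, which is where it belongs at home, after two pushes to a 35 N stop. Now I'll press the rocker.

```bash
python3 - <<'E'
from h import *
y=min((CY-np.pi/2,CY+np.pi/2),key=lambda a:9 if (q:=manip.ik(C(.072,.031,.18),D(a))) is None else abs(q[5])); print(y)
manip.move_pose(C(.072,.031,.2),D(y)); manip.servo_line(C(.072,.031,.155)); st()
print(manip.servo_line(C(.072,.031,.134),vel=.02,force_limit=20)); st()
manip.servo_line(C(.072,.031,.22),vel=.15); manip.move_pose(C(-.2,-.0,.3),D(CY)); st()
for n in("top","scene"):
    q,d=manip.grab_frame(n); np.savez(n+'4.npz',p=q,d=d)
b=np.hstack([cv2.resize(np.load(f'scene{i}.npz')['p'][180:250,235:305],(390,390),interpolation=cv2.INTER_CUBIC) for i in(3,4)])
cv2.imwrite('pics/on.png',b[:,:,::-1])
for n in('scene3','scene4','top3','top4'):
    X=cloud(n[:-1],np.load(n+'.npz')['d']); d=X[...,:2]-(CO+[0,.0016 if n[0]=='s' else -.0016]); a=d@[np.cos(CY),np.sin(CY)]; b=d@[-np.sin(CY),np.cos(CY)]
    f=lambda lo,hi:np.median(X[...,2][(a>.065)&(a<.079)&(b>lo)&(b<hi)]).round(4)
    print(n,"left z",f(.022,.030),"right z",f(-.006,.002),"back edge",np.percentile(a[(abs(b)<.02)&(X[...,2]>.06)&(a<.045)&(a>-.12)],1).round(4))
E
```

```text
2.232276113300747
t18.95 pos [0.5342 0.3285 0.1555] rot [-3.141 -0.     2.232] f [ 0.1  0.6 -0.3] w-0.0001 g0.0
True
t19.74 pos [0.5342 0.3289 0.139 ] rot [3.141 0.    2.232] f [-2.7 -1.9 13.8] w0.0000 g6.9
t21.69 pos [0.3391 0.1375 0.2998] rot [-3.142  0.     0.663] f [ 0.8 -1.4  1.2] w0.0002 g0.0
scene3 left z 0.0711 right z 0.0675 back edge -0.0222
scene4 left z 0.067 right z 0.0725 back edge -0.0219
top3 left z 0.0707 right z 0.0667 back edge -0.0215
top4 left z 0.0666 right z 0.0718 back edge -0.0223
```

View pics/on.png

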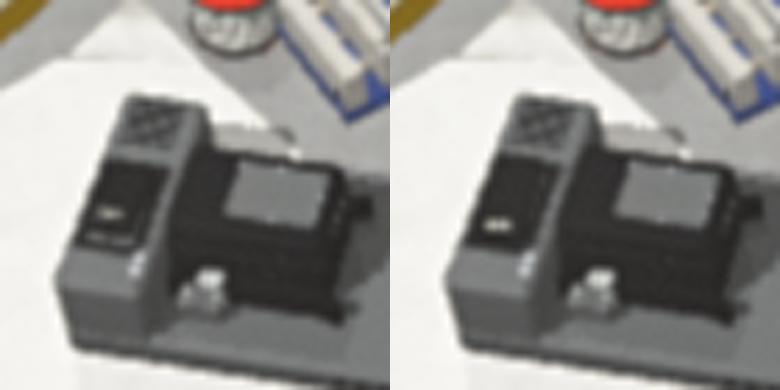

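The rocker has flipped: its left end dropped from 71 to 67 mm, its right end rose, and its pale bar moved at about (497,225). The pack is still home, so I'll hand in the job.

```bash
python3 -c "
from station import manip
print(manip.job_done())"
```

```text
the job is handed in; nothing more can be done
None
```

I handed the job in at about 22 s: the slide pack measured home on the charger and the rocker was on, and the pod pack and small things were not touched on purpose; the catches were not seen directly, only inferred from the pack's position and two pushes to a 35 N stop, and no verdict came back.

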